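# Clip the sprung guard rail into the jar rack

## Task

Pick up the red guard rail from the table and lay it across the open front of the white jar rack, with its two sprung end pins in the blue sloped guides, and let go of it there. Then press down on it from above until both pins have sprung out into the pockets under the guides and the rail sits level. Leave the jars and the other glassware standing where they are.

Things in the scene. Friction and masses are not known exactly. Their poses are not given: they have to be found in the camera images.
- rail_center (a point): Centre of the loose red guard rail: square bar 22 x 22 mm, 184 mm long along its own y, about 150 g, grey band near each end. From each end face a round-nosed steel pin, 10 mm thick, sticks out 19 mm (222 mm tip to tip). Both ends are alike. It starts flat on the table, this point 11 mm up; pinch it across its 22 mm width from above.
- plunger_a (a joint): How far the spring pin at the rail's +y end is pushed into the rail: 0 is fully out, 0.018 m is fully in. It needs about 1.3 N to start and 4 N at 11 mm.
- plunger_b (a joint): The same for the spring pin at the rail's -y end.
- rack_seat (a point): Where the rail's centre lies when fully home, in the white jar rack (fixed; table top 55 mm below this point; open front faces its -x). y runs from one end block to the other, z up. A steady 10 to 20 N push down on the middle of the laid rail drives it home; the pins are then about 2 mm in. If one end stays high, press that end. Two jars stand 78 mm behind, tops 8 mm above this point.
- rail_rest (a point): Where the rail's centre comes to rest when it is laid in both guides, before pressing: 35 mm above rack_seat, same axes (rail along y). Up to 5 mm off along y, or 6 mm across, still works; the rail then lies a little tilted.
- pocket_a (a point): Middle of the pocket mouth in the inner face of the rack's +y end block (100 mm from rack_seat). Block: 54 mm wide in x, 28 mm thick, top 48 mm above this point. Pocket: 14 mm wide, 9 mm deep, floor 5 mm below this point. Above it a guide open at the top, 34 mm wide narrowing to 14 mm; its blue floor slopes from the top, 18 mm outside the inner face, in to a lip 12 mm above this point.
- pocket_b (a point): The same in the -y end block, mirrored.
- jar_a: Glass jar, 48 mm in diameter and 55 mm tall, aluminium lid, standing in the rack; origin at the centre of its underside. Leave alone.
- jar_b: Amber glass jar, 48 mm in diameter and 55 mm tall, black lid, standing in the rack; origin at the centre of its underside. Leave alone.
- dish: Green glass cup, 72 mm across and 35 mm tall, on the table beyond the work; origin at the centre of its underside. Leave alone.
- bowl: Amber glass bowl, 90 mm across and 50 mm tall, on the table beyond the work; origin at the centre of its underside. Leave alone.
Not all that is in view belongs to the job. What is meant by the part that bears rail_center is not green, and is the smaller of those in its own colour.

How it is judged:
By the outcome, as a careful person would: the job done as asked, in the order asked, and still so for the second after the job is handed in, with the robot touching nothing.
It also fails if it takes over 40 s, if anything falls off the work surface, if the arm or the gripper's body presses on something with over 40 N, if the wrist force passes 120 N, or if a joint passes its speed limit or range.

## Robot

A 7-joint arm with a two-finger parallel gripper is mounted at the origin on the work surface. World frame = base frame: x ahead of the robot, y to its left, z up, the work surface at z = 0. Lengths are in m, angles in rad, forces in N, time in s.
With the tool pointing down it reaches from about 0.425 to 0.925 m from the base axis. Payload 6.8 kg.
Tool frame: the origin (TCP) lies at the very end of the fingers, on their centre line; the grasp point (between the pads) lies bot.grip_point_offset behind it (bot.grip_point_offset is the distance from the TCP to the grasp point, in m); z points along the fingers, y is the line along which they close (so a half turn about z gives the same grasp; the last joint's range is limited). The gripper opens to 85 mm and grips with 20 to 120 N. Pads are 22 mm wide; open, the fingers measure 114 mm over their backs; the gripper's body (76 mm by 85 mm) begins 54 mm behind the grasp point. The pads swing forward as they close: fully open they stand 13 mm farther back than shut.
Start: joints at [-1.225, 0.477, 0.022, 1.555, -0.011, 1.109, -0.083], TCP at [0.296, 0.607, 0.193] pointing down, gripper open.
Joint ranges: [-2.96, 2.96], [-0.34, 2.1], [-1.41, 1.46], [0.24, 2.44], [-1.37, 4.51], [0.17, 1.92], [-2.96, 2.96]. Speed limits (rad/s): [2.39, 2.39, 3.14, 3.14, 3.14, 3.14, 3.14].

## Interface

Orientations are given as a unit quaternion [w, x, y, z].
In Python, from station import bot, imaging gives the robot as it stands. The module is installed in compiled form; this text tells all that it offers.
- The arm moves only by the tool carry_out, never from a script. Its argument "targets" is one flat list of numbers, 5 for each row, row after row: the closure in counts, from 0 (fully open) to 255 (shut), then the shift along the world's x, y, z in mm, then the turn about the world's z in degrees. A call has 1 to 20 rows; each row shifts and turns the commanded pose from where the row before left it; what a row does not reach is not made up. A row lasts 1/10 s, in which the tool goes at most 50 mm and 8.59 degrees, less where a joint would pass 70% of its speed; a pose out of reach is approached as far as the arm can. A call is refused whole if a number of a shift passes 50 or a number of a turn 8.59, either way. A call with a gripper value outside its range is refused whole. The fingers move at their own pace and stop on an object; "newtons" is the grip in N (left out, the last holds). Time passes only in rows, so rows that do not move let the fingers close. It gives the time, the measured TCP pose, the force, the opening and the grip force at its end, in the units of the state.
- bot.get_obs(): the state, without advancing time (a new reading comes with each control period).
- imaging.read_camera(name): name is "scene" or "top" or "wrist"; returns a dict with "frame" (400x640x3 uint8, red, green, blue), "fov_y" (degrees; the focal length in pixels is half the picture's height over the tangent of half this angle, whatever the lens; pixels are square), "cx", "cy" (the principal point, pixels), "pose" (4x4, takes a point from camera to world coordinates); the wrist camera has in their place "tool_from_camera" (4x4, takes a point from camera to tool coordinates, whose origin is the TCP and whose axes are the flange's). Camera axes: x right, y up, looking along -z (the intrinsics and any distortion apply to the point x, -y, -z); pixel columns grow to the right and rows downward; lengths in m; the calibration is good to about 2 mm. A picture is of the moment at which its call begins: read the wrist's pose just before it. There is no depth.
- bot.hand_in(): hands the job in; it is judged then, once.
The state is a dict: "t": time; "q": joint angles; "joint_vel": joint speeds; "joint_torque": joint torques, N m; "eef_pos": TCP position; "tool_rot": TCP orientation; "contact_force": force on the tool from outside, world axes, zero at the start; "torque": the same for the moment, N m; "gripper_width": opening from 0.0 (shut) to 1.0 (fully open); "grasp_force": force on a finger pad.
Only numpy, scipy, OpenCV 4.12 (cv2) and the standard library are available. Lean on these libraries where they do the work, as an engineer would, in place of code of your own. Each camera call takes 0.05 s, during which the arm holds its last target. There are 200 camera calls.

## Working session

There is one attempt and no reset: what is moved stays moved. The work goes in short steps, Python scripts to look and compute and a tool call to move; the robot and the scene stay as the last step left them, time stands still between calls to the robot, and variables do not carry over. Pictures are saved under pics/ and viewed, at most 11 in all, crops included, and the job is handed in when it is done.

Besides the shell and the picture viewer there is one more tool, called after "Call:" as name(argument=value, ...) on one line, values as JSON. carry_out: Moves the arm, as the interface text tells. Its arguments: {"type":"object","properties":{"targets":{"type":"array","items":{"type":"number"}},"newtons":{"type":"number"}},"required":["targets"]}

```bash
mkdir -p pics; cat > h.py <<'E'
from station import bot, imaging
import numpy as np, cv2
from scipy.spatial.transform import Rotation as R
def grab(n):
    o=bot.get_obs(); c=imaging.read_camera(n)
    if 'pose' in c: T=np.array(c['pose'])
    else:
        q=o['tool_rot']; W=np.eye(4); W[:3,:3]=R.from_quat([q[1],q[2],q[3],q[0]]).as_matrix(); W[:3,3]=o['eef_pos']
        T=W@np.array(c['tool_from_camera'])
    return c,T
def ray(c,T,u,v,z):
    f=200/np.tan(np.radians(c['fov_y'])/2)
    d=T[:3,:3]@np.array([(u-c['cx'])/f,-(v-c['cy'])/f,-1]); p=T[:3,3]
    return p+d*(z-p[2])/d[2]
def proj(c,T,P):
    f=200/np.tan(np.radians(c['fov_y'])/2)
    p=T[:3,:3].T@(np.array(P)-T[:3,3]); return c['cx']+f*p[0]/-p[2], c['cy']-f*p[1]/-p[2]
E
python3 - <<'E'
from h import *
for n in('top','scene'):
    c,T=grab(n); cv2.imwrite(f'pics/{n}0.png',c['frame'][:,:,::-1]); print({k:v for k,v in c.items() if k!='frame'})
o=bot.get_obs(); print(o, bot.grip_point_offset)
E
```

```text
{'fov_y': 50.955021841281855, 'cx': 328.04889002968525, 'cy': 205.31560184625212, 'pose': array([[ 0.01719665,  0.98406946, -0.17695078,  0.34832956],
       [-0.99981538,  0.01540722, -0.01148174, -0.03758874],
       [-0.00857251,  0.17711556,  0.98415273,  1.18139397],
       [ 0.        ,  0.        ,  0.        ,  1.        ]])}
{'fov_y': 42.238655005691356, 'cx': 315.36104184633075, 'cy': 196.21514179131128, 'pose': array([[ 0.64712514, -0.45974835,  0.60816158,  1.40528231],
       [ 0.76208849,  0.41229229, -0.49923562, -0.7498254 ],
       [-0.02121758,  0.78654086,  0.61717363,  0.96066004],
       [ 0.        ,  0.        ,  0.        ,  1.        ]])}
{'t': 0.1, 'q': array([-1.22513419,  0.47772997,  0.02233832,  1.55633746, -0.01151129,
        1.10931171, -0.08307084]), 'joint_vel': array([-0.00124308, -0.00029834,  0.00127105, -0.00422455,  0.00018051,
        0.00069134,  0.00015334]), 'joint_torque': array([ 2.86585608e-03, -5.97756314e+01,  1.61300596e+00, -2.81958622e+01,
        1.28531578e-02,  4.99548813e-03,  2.65222830e-07]), 'eef_pos': array([0.29563311, 0.60615317, 0.19172089]), 'tool_rot': array([-1.33094021e-04,  2.24916082e-01,  9.74377785e-01, -8.18519467e-04]), 'contact_force': array([ 0.0900602 , -0.51741042,  0.64378635]), 'torque': array([0.02891565, 0.03499243, 0.00430365]), 'grasp_force': 0.0, 'gripper_width': 1.003070132241962} 0.0187
```

View pics/top0.png

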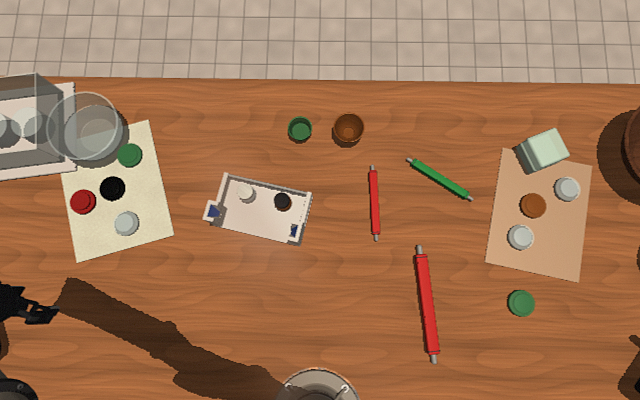

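View pics/scene0.png

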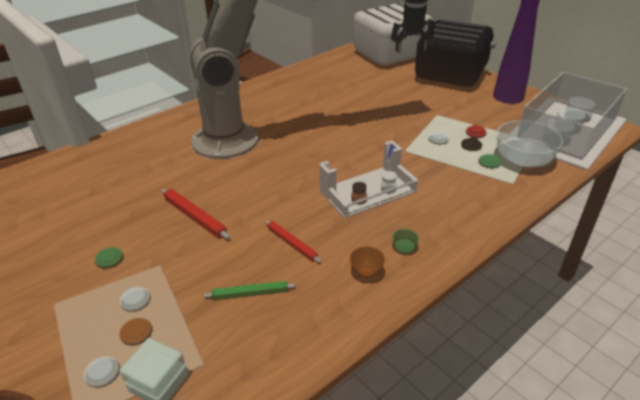

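The top view shows the small red rail from (373,166) to (376,240). The rack's end blocks are at about (214,211) and (294,232), with the open front facing the robot. I'll enlarge this area.

```bash
python3 - <<'E'
from h import *
c,T=grab('top')
im=c['frame'][155:255,195:395,::-1]; cv2.imwrite('pics/crop1.png',cv2.resize(im,None,fx=4,fy=4,interpolation=cv2.INTER_CUBIC))
for u,v in((373,166),(376,240),(374.5,203)): print(ray(c,T,u,v,.011))
for u,v in((214,211),(294,232)): print(ray(c,T,u,v,.103))
E
```

```text
[ 0.67579077 -0.1513675   0.011     ]
[ 0.46258333 -0.15935245  0.011     ]
[ 0.56749248 -0.15542344  0.011     ]
[0.52248922 0.27242435 0.103     ]
[0.47082851 0.06172506 0.103     ]
```

View pics/crop1.png

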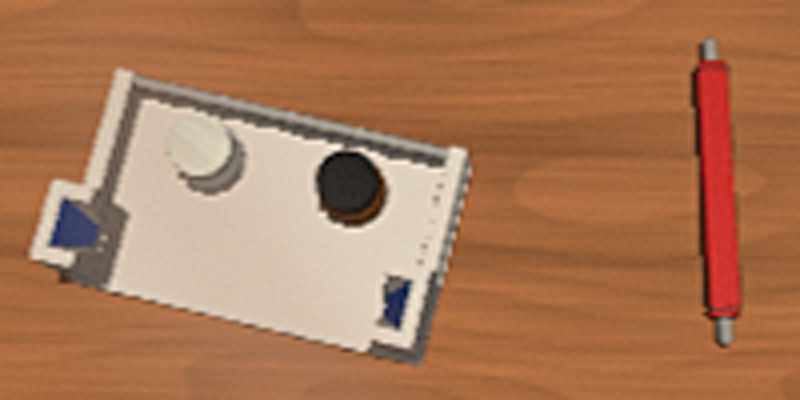

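Call:
carry_out(targets=[0,14,-37,10,2.3,0,14,-37,10,2.3,0,14,-37,10,2.3,0,14,-37,10,2.3,0,14,-37,10,2.3,0,14,-37,10,2.3,0,14,-37,10,2.3,0,14,-37,10,2.3,0,14,-37,10,2.3,0,14,-37,10,2.3,0,14,-37,10,2.3,0,14,-37,10,2.3,0,0,0,0,0,0,0,0,0,0])

```text
t: 1.55
eef_pos: [0.464, 0.1621, 0.3127]
tool_rot: [0.0, -0.013, 1.0, 0.0]
contact_force: [-0.8, 0.5, -0.0]
gripper_width: 0.999
grasp_force: 0.0
```

```bash
python3 - <<'E'
from h import *
c,T=grab('wrist'); cv2.imwrite('pics/w1.png',c['frame'][:,:,::-1]); np.save('w1T.npy',T)
print(T,c['fov_y'],c['cx'],c['cy'],bot.get_obs()['q'])
for P in((.5225,.2724,.103),(.4708,.0617,.103)): print(proj(c,T,P))
E
```

```text
[[-0.02388792 -0.96352728 -0.26654184  0.39540442]
 [ 0.99971394 -0.02270682 -0.00751269  0.1604108 ]
 [ 0.00118637 -0.26664505  0.96379407  0.4936145 ]
 [ 0.          0.          0.          1.        ]] 63.53260620346676 325.47812045068116 198.80352236659985 [-0.65423855  0.06432058  0.20085963  1.83105232 -0.01411757  1.24796932
  1.1493566 ]
(np.float64(410.6720567726445), np.float64(215.1793548582558))
(np.float64(243.10621685740298), np.float64(171.26288586048088))
```

View pics/w1.png

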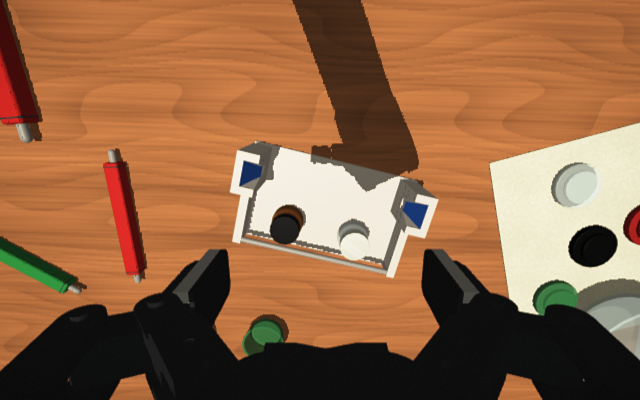

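```bash
python3 - <<'E'
from h import *
T=np.load('w1T.npy'); c,_=grab('wrist')
im=cv2.imread('pics/w1.png')[130:290,225:445]; im=cv2.resize(im,None,fx=3.6,fy=3.6,interpolation=cv2.INTER_CUBIC)
cv2.imwrite('pics/w1c.png',im)
# rail by colour, undistorted pinhole
f=cv2.imread('pics/w1.png'); b,g,r=[f[:,:,i].astype(int) for i in range(3)]
m=((r>140)&(g<70)&(b<70)).astype(np.uint8); n,l,s,ce=cv2.connectedComponentsWithStats(m)
for i in range(1,n):
    if s[i,4]>200: print(s[i],ce[i],ray(c,T,*ce[i],.022))
for u,v in((113,150),(140,282)): print('tip',ray(c,T,u,v,.011))
E
```

```text
[  0  54  20  64 679] [ 6.43151694 94.81001473] [ 0.38638827 -0.28269812  0.022     ]
[ 103  163   36  112 1491] [120.65459423 217.49228706] [ 0.56307831 -0.150219    0.022     ]
[629 211  11  34 209] [634.30143541 228.36842105] [0.5622336  0.64569807 0.022     ]
tip [ 0.46104341 -0.15348732  0.011     ]
tip [ 0.68010854 -0.1416842   0.011     ]
```

View pics/w1c.png

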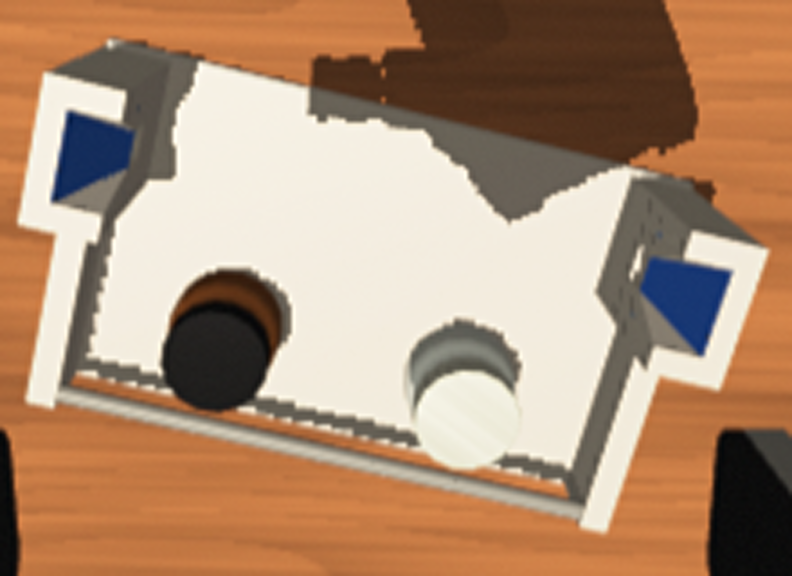

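```bash
cat > fit.py <<'E'
from h import *
from scipy.optimize import least_squares
T=np.load('w1T.npy'); c,_=grab('wrist')
px=np.array([(45,72),(18,222),(128,92),(768,250),(720,390),(690,233)])/3.6+[225,130]
M=np.array([(-27,-128),(27,-128),(-27,-100),(-27,128),(27,128),(-27,100)])/1e3
W=np.array([ray(c,T,*p,.103)[:2] for p in px])
def f(p):
    a=p[2]; Rm=np.array([[np.cos(a),-np.sin(a)],[np.sin(a),np.cos(a)]]); return (M@Rm.T*p[3]+p[:2]-W).ravel()
s=least_squares(f,[.5,.17,-.2,1]); print(s.x,np.degrees(s.x[2]),(s.fun*1000).round(1))
E
python3 fit.py
```

```text
[ 0.49925929  0.17477294 -0.22251376  0.99733048] -12.749099165737745 [-0.2  0.1  0.3  0.1 -0.  -0.2  0.2  0.   0.  -0.7 -0.4  0.6]
```

Call:
carry_out(targets=[0,13,-39,-15,0,0,13,-39,-15,0,0,13,-39,-15,0,0,13,-39,-15,0,0,13,-39,-15,0,0,13,-39,-15,0,0,13,-39,-15,0,0,13,-39,-15,1,0,0,0,0,0,0,0,0,0,0])

```text
t: 2.7
eef_pos: [0.5677, -0.1488, 0.1914]
tool_rot: [-0.001, -0.023, 1.0, 0.0]
contact_force: [0.9, 1.0, 0.6]
gripper_width: 1.005
grasp_force: 0.0
```

```bash
python3 - <<'E'
from h import *
c,T=grab('wrist'); cv2.imwrite('pics/w2.png',c['frame'][:,:,::-1]); np.save('w2T.npy',T)
o=bot.get_obs(); print(o['eef_pos'],o['tool_rot'])
E
```

```text
[ 0.56801267 -0.14757592  0.19195987] [-6.03226687e-04 -2.34905325e-02  9.99723784e-01  4.32597761e-04]
```

View pics/w2.png

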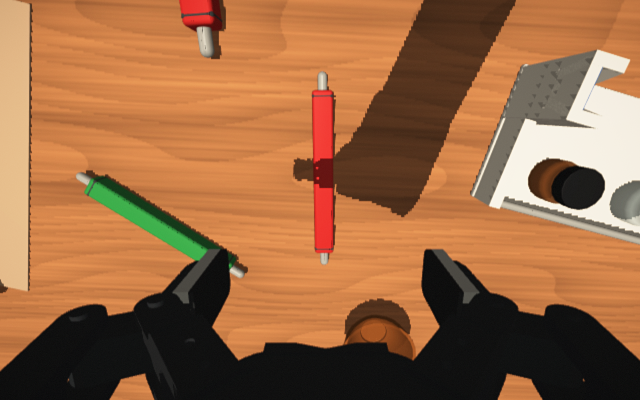

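```bash
python3 - <<'E'
from h import *
T=np.load('w2T.npy'); c,_=grab('wrist')
a,b=ray(c,T,322,72,.011),ray(c,T,324.5,263.5,.011); print(a,b,(a+b)/2,np.linalg.norm(a-b),np.degrees(np.arctan2(*(b-a)[1::-1])))
a,b=ray(c,T,322.5,92,.022),ray(c,T,324,249,.022); print(a,b,(a+b)/2,np.linalg.norm(a-b),np.degrees(np.arctan2(*(b-a)[1::-1])))
E
```

```text
[ 0.46104685 -0.15672136  0.011     ] [ 0.68085399 -0.14469359  0.011     ] [ 0.57095042 -0.15070747  0.011     ] 0.22013596927293724 3.1320807125861614
[ 0.4814942  -0.15526868  0.022     ] [ 0.65668278 -0.1462949   0.022     ] [ 0.56908849 -0.15078179  0.022     ] 0.17541826394292265 2.9323317220595846
```

Call:
carry_out(targets=[0,3,-2,-36,0.3,0,0,0,-36,0,0,0,0,-36,0,0,0,0,-36,0,0,0,0,-28,0,0,0,0,-16,0,0,0,0,0,0,255,0,0,0,0,255,0,0,0,0,255,0,0,0,0,255,0,0,0,0,255,0,0,0,0,255,0,0,0,0,255,0,0,0,0], newtons=50)

```text
t: 4.2
eef_pos: [0.5709, -0.1513, 0.0046]
tool_rot: [-0.0, -0.025, 1.0, 0.0]
contact_force: [0.6, 0.2, 0.1]
gripper_width: 0.0
grasp_force: 0.0
```

```bash
python3 - <<'E'
from h import *
c,T=grab('wrist'); cv2.imwrite('pics/w3.png',c['frame'][:,:,::-1]); np.save('w3T.npy',T)
o=bot.get_obs(); print(o['eef_pos'],o['tool_rot'],o['gripper_width'],o['grasp_force'],o['contact_force'])
E
```

```text
[ 0.5708968  -0.15133874  0.0046417 ] [ 9.68314127e-07 -2.52247602e-02  9.99681805e-01  2.56535063e-05] -0.0005157151243440205 0.0 [-0.93086258 -0.45516421 -0.07998169]
```

View pics/w3.png

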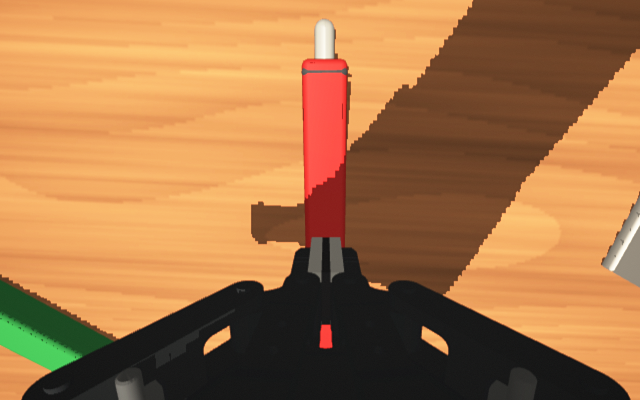

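```bash
python3 - <<'E'
from h import *
T=np.load('w3T.npy'); c,_=grab('wrist')
print(c['tool_from_camera'])
for p in((.461,-.157,.011),(.479,-.1555,.022),(.5709,-.1513,.0046),(.5709,-.1513,.0233),(.58,-.1513,.03)): print(p,proj(c,T,p))
for z in(.011,.0,-.02): print(ray(c,T,324,20,z))
# tcp in the w1/w2 view and in top
t,TT=grab('top'); cv2.imwrite('pics/top3.png',cv2.resize(t['frame'][140:270,290:450,::-1],None,fx=4,fy=4,interpolation=cv2.INTER_CUBIC))
s,TS=grab('scene'); cv2.imwrite('pics/sc3.png',cv2.resize(s['frame'][150:300,220:360,::-1],None,fx=4,fy=4,interpolation=cv2.INTER_CUBIC))
print('scene tcp',np.subtract(proj(s,TS,(.5709,-.1513,.0046)),(220,150))*4,'rail top',np.subtract(proj(s,TS,(.5709,-.1513,.022)),(220,150))*4)
E
```

```text
[[-1.45791014e-03  9.63825326e-01  2.66530701e-01  6.86147736e-02]
 [ 9.99998731e-01  1.57634054e-03 -2.30399909e-04  2.08231393e-04]
 [-6.42208417e-04  2.66530027e-01 -9.63826402e-01 -1.80920773e-01]
 [ 0.00000000e+00  0.00000000e+00  0.00000000e+00  1.00000000e+00]]
(0.461, -0.157, 0.011) (np.float64(324.4400071650819), np.float64(21.234688244015388))
(0.479, -0.1555, 0.022) (np.float64(325.7283260648984), np.float64(57.80769366599506))
(0.5709, -0.1513, 0.0046) (np.float64(325.12892404875896), np.float64(228.84734492633402))
(0.5709, -0.1513, 0.0233) (np.float64(325.1165674480659), np.float64(241.16125283365457))
(0.58, -0.1513, 0.03) (np.float64(324.27174235120066), np.float64(262.122230213329))
[ 0.46047038 -0.15723979  0.011     ]
[ 0.45783217 -0.15740719  0.        ]
[ 0.45303542 -0.15771155 -0.02      ]
scene tcp [287.20076201 365.24343161] rail top [285.91845879 346.18362846]
```

View pics/sc3.png

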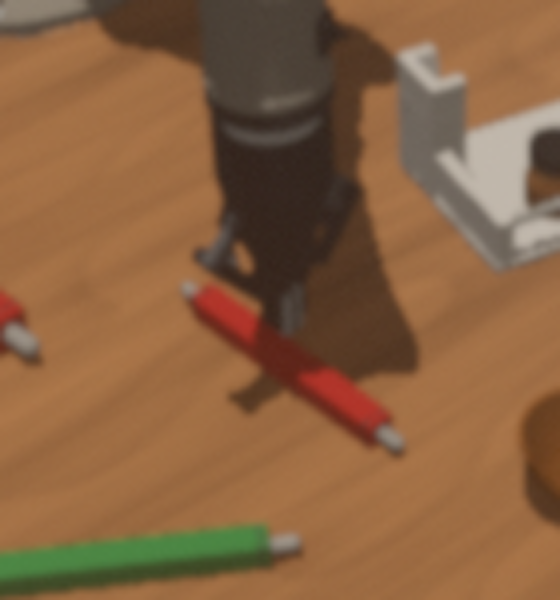

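The fingers shut empty above the rail, with the tips well short of the nominal TCP. I'll find the true fingertip height by touching the top of the rail (22 mm) gently.

Call:
carry_out(targets=[255,0,0,-6,0,255,0,0,-4,0,255,0,0,0,0])

```text
t: 4.7
eef_pos: [0.5702, -0.1511, -0.0063]
tool_rot: [-0.001, -0.025, 1.0, 0.0]
contact_force: [1.0, -0.2, -0.6]
gripper_width: -0.003
grasp_force: 0.0
```

Call:
carry_out(targets=[255,0,0,-4,0,255,0,0,0,0])

```text
t: 4.9
eef_pos: [0.5705, -0.1512, -0.01]
tool_rot: [-0.0, -0.025, 1.0, 0.0]
contact_force: [0.3, -0.1, -0.7]
gripper_width: 0.001
grasp_force: 0.0
```

Call:
carry_out(targets=[255,0,0,-2,0,255,0,0,0,0])

```text
t: 5.1
eef_pos: [0.5708, -0.1513, -0.0116]
tool_rot: [-0.0, -0.025, 1.0, 0.0]
contact_force: [-0.7, 1.2, 0.6]
gripper_width: 0.001
grasp_force: 0.0
```

TCP is below the table with no contact, so there is an offset of at least 34 mm. I'll continue in small steps.

Call:
carry_out(targets=[255,0,0,-3,0,255,0,0,0,0])

```text
t: 5.3
eef_pos: [0.5707, -0.1512, -0.0147]
tool_rot: [-0.0, -0.025, 1.0, 0.0]
contact_force: [0.4, -0.4, -1.1]
gripper_width: -0.004
grasp_force: 0.0
```

Call:
carry_out(targets=[255,0,0,-2,0,255,0,0,0,0])

```text
t: 5.5
eef_pos: [0.5709, -0.1513, -0.0165]
tool_rot: [0.0, -0.025, 1.0, 0.0]
contact_force: [-0.3, -0.2, 0.1]
gripper_width: -0.002
grasp_force: 0.0
```

Call:
carry_out(targets=[255,0,0,-2,0,255,0,0,0,0])

```text
t: 5.7
eef_pos: [0.571, -0.1513, -0.0166]
tool_rot: [0.0, -0.025, 1.0, 0.0]
contact_force: [-6.6, 1.9, 18.0]
gripper_width: -0.0
grasp_force: 9.3
```

Call:
carry_out(targets=[255,0,0,20,0,0,0,0,0,0,0,0,0,0,0,0,0,0,0,0,0,0,0,0,0,0,0,0,0,0,0,0,0,0,0,0,0,0,-15,0,0,0,0,-12,0,0,0,0,-9,0,0,0,0,0,0])

```text
t: 6.8
eef_pos: [0.5693, -0.1509, -0.0365]
tool_rot: [-0.002, -0.025, 1.0, 0.0]
contact_force: [-0.4, -0.2, 0.3]
gripper_width: 1.0
grasp_force: 0.0
```

Call:
carry_out(targets=[255,0,0,0,0,255,0,0,0,0,255,0,0,0,0,255,0,0,0,0,255,0,0,0,0,255,0,0,0,0,255,0,0,0,0,255,0,0,0,0], newtons=50)

```text
t: 7.6
eef_pos: [0.5714, -0.1514, -0.0338]
tool_rot: [0.001, -0.025, 1.0, -0.0]
contact_force: [-1.5, 0.4, 5.7]
gripper_width: 0.245
grasp_force: 50.6
```

Call:
carry_out(targets=[255,0,0,20,0,255,0,0,45,0,255,0,0,45,0,255,0,0,40,0,255,0,0,10,0,255,-8,36,0,8,255,-8,36,0,8.3,255,-8,36,0,8.3,255,-8,36,0,8.3,255,-8,36,0,8.3,255,-8,36,0,8.3,255,-8,36,0,8.3,255,-8,36,0,8.3,255,-8,38,0,8.2,255,0,0,0,0,255,0,0,0,0,255,0,0,0,0])

```text
t: 9.3
eef_pos: [0.4985, 0.1732, 0.1247]
tool_rot: [-0.001, -0.623, 0.782, -0.0]
contact_force: [-0.0, -0.3, -2.6]
gripper_width: 0.239
grasp_force: 49.7
```

```bash
python3 - <<'E'
from h import *
c,T=grab('wrist'); cv2.imwrite('pics/w4.png',c['frame'][:,:,::-1]); np.save('w4T.npy',T)
o=bot.get_obs(); q=o['tool_rot']; print(o['eef_pos'],q,2*np.degrees(np.arctan2(q[2],q[1]))-90,o['gripper_width'],o['contact_force'])
E
```

```text
[0.49875883 0.17299067 0.12494649] [-7.91040387e-04 -6.22771036e-01  7.82403730e-01 -1.16048076e-04] 167.03757674514753 0.24169744756553485 [ 0.393782   -0.36622529 -2.18014181]
```

View pics/w4.png

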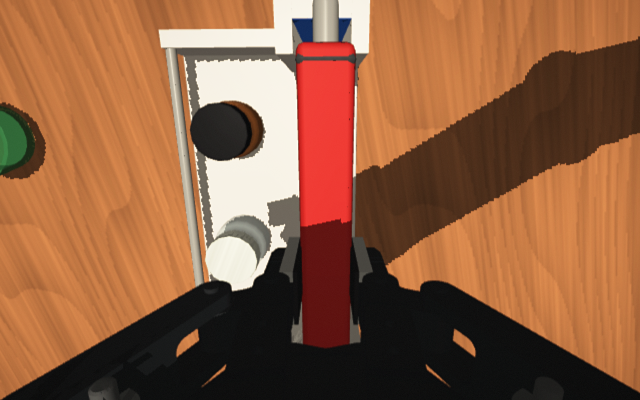

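Call:
carry_out(targets=[255,1.5,1.5,-25,0.2,255,0,0,-25,0,255,0,0,-15,0,255,0,0,-9,0,255,0,0,0,0,255,0,0,0,0])

```text
t: 9.95
eef_pos: [0.501, 0.1759, 0.0521]
tool_rot: [0.0, -0.625, 0.781, -0.0]
contact_force: [-0.3, -0.3, -1.9]
gripper_width: 0.244
grasp_force: 49.7
```

Call:
carry_out(targets=[255,0,0,-3,0,255,0,0,0,0])

```text
t: 10.15
eef_pos: [0.5011, 0.176, 0.0492]
tool_rot: [0.001, -0.625, 0.781, -0.0]
contact_force: [0.6, -1.2, -1.3]
gripper_width: 0.243
grasp_force: 49.9
```

Call:
carry_out(targets=[255,0,-1,-2,0,255,0,0,0,0])

```text
t: 10.35
eef_pos: [0.5006, 0.1748, 0.0467]
tool_rot: [0.0, -0.625, 0.781, -0.0]
contact_force: [1.1, -2.0, -0.6]
gripper_width: 0.246
grasp_force: 49.9
```

Call:
carry_out(targets=[255,0,0,-2,0,255,0,0,0,0])

```text
t: 10.55
eef_pos: [0.5004, 0.175, 0.0445]
tool_rot: [-0.0, -0.625, 0.78, -0.0]
contact_force: [-1.0, -2.6, -1.2]
gripper_width: 0.243
grasp_force: 49.9
```

Call:
carry_out(targets=[255,0,-1,0,0,255,0,0,0,0,110,0,0,0,0,110,0,0,0,0,110,0,0,0,0,110,0,0,0,0,110,0,0,25,0,110,0,0,35,0,110,0,0,10,0,255,0,0,0,0,255,0,0,0,0,255,0,0,0,0,255,0,0,0,0,255,0,0,0,0])

```text
t: 11.95
eef_pos: [0.4999, 0.174, 0.1138]
tool_rot: [-0.001, -0.625, 0.78, 0.0]
contact_force: [0.4, 0.2, 0.0]
gripper_width: -0.0
grasp_force: 0.0
```

```bash
python3 - <<'E'
from h import *
o=bot.get_obs(); print(o['eef_pos'],o['gripper_width'],o['contact_force'])
c,T=grab('wrist'); w=c['frame'][:,:,::-1]; np.save('w5T.npy',T)
s,TS=grab('scene'); s=cv2.resize(s['frame'][120:225,300:440,::-1],None,fx=4.5,fy=3.8,interpolation=cv2.INTER_CUBIC)[:,:]
w2=cv2.resize(w[0:300,120:520],None,fx=.9,fy=.9)
a=np.zeros((600,800,3),np.uint8); a[:270,:360]=w2; h,b=s.shape[:2]; s=cv2.resize(s,(440,330)); a[270:600,360:800]=s; cv2.imwrite('pics/p5.png',a); cv2.imwrite('pics/w5.png',w)
E
```

```text
[0.4999042  0.17397765 0.11377449] -0.00029450575251535426 [0.37503208 0.20704116 0.02704119]
```

View pics/p5.png

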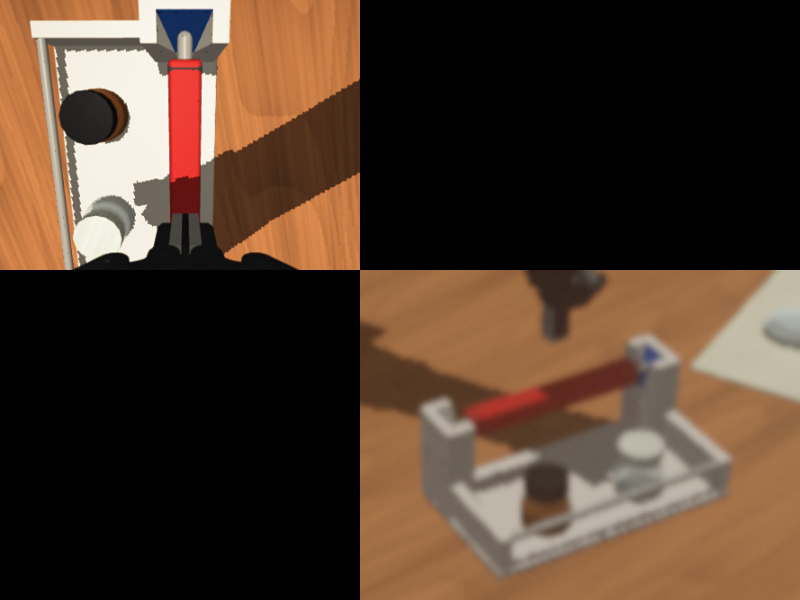

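The rail lies level in both guides, and the jars are untouched. Next I press it down with the closed fingers.

Call:
carry_out(targets=[255,0,0,-25,0,255,0,0,-18,0,255,0,0,-4,0,255,0,0,-3,0,255,0,0,-2,0,255,0,0,-2,0,255,0,0,-2,0])

```text
t: 12.75
eef_pos: [0.501, 0.1745, 0.0592]
tool_rot: [0.001, -0.625, 0.78, -0.0]
contact_force: [-0.5, 0.3, 3.2]
gripper_width: 0.003
grasp_force: 1.2
```

Call:
carry_out(targets=[255,0,0,-2,0,255,0,0,-2,0,255,0,0,-2,0,255,0,0,-2,0])

```text
t: 13.15
eef_pos: [0.5009, 0.1744, 0.0509]
tool_rot: [0.001, -0.625, 0.78, -0.0]
contact_force: [0.3, 0.5, 6.2]
gripper_width: -0.002
grasp_force: 2.9
```

Call:
carry_out(targets=[255,0,0,-2,0,255,0,0,-2,0,255,0,0,-2,0,255,0,0,-2,0])

```text
t: 13.55
eef_pos: [0.5012, 0.1746, 0.0431]
tool_rot: [0.001, -0.625, 0.78, -0.0]
contact_force: [0.2, -0.0, 6.3]
gripper_width: 0.002
grasp_force: 2.8
```

Call:
carry_out(targets=[255,0,0,-2,0,255,0,0,-2,0,255,0,0,-2,0,255,0,0,-2,0])

```text
t: 13.95
eef_pos: [0.5004, 0.1742, 0.0346]
tool_rot: [-0.0, -0.625, 0.78, 0.0]
contact_force: [-0.3, 0.0, 2.5]
gripper_width: -0.001
grasp_force: 1.4
```

Call:
carry_out(targets=[255,0,0,-2,0,255,0,0,-2,0,255,0,0,-1,0])

```text
t: 14.25
eef_pos: [0.5001, 0.1741, 0.0291]
tool_rot: [-0.0, -0.625, 0.78, 0.0]
contact_force: [-0.3, 1.0, -0.4]
gripper_width: 0.002
grasp_force: 0.0
```

Call:
carry_out(targets=[255,0,0,-1,0,255,0,0,-1,0])

```text
t: 14.45
eef_pos: [0.5004, 0.1742, 0.0275]
tool_rot: [-0.0, -0.625, 0.78, 0.0]
contact_force: [-0.3, -0.3, -0.2]
gripper_width: 0.0
grasp_force: 0.0
```

Call:
carry_out(targets=[255,0,0,-1,0,255,0,0,-1,0,255,0,0,0,0])

```text
t: 14.75
eef_pos: [0.501, 0.1753, 0.027]
tool_rot: [0.001, -0.625, 0.78, 0.0]
contact_force: [-3.8, 0.6, 13.8]
gripper_width: -0.002
grasp_force: 6.5
```

```bash
python3 - <<'E'
from h import *
# numeric look: red rail in the scene camera, endpoints vs. model at home
s,TS=grab('scene'); f=s['frame'].astype(int); cv2.imwrite('pics/s6.png',s['frame'][:,:,::-1])
cx,cy,a=.4993,.1748,np.radians(77.25)
for z in(.055,.09):
  for d in(-.09,0,.09): print(z,d,proj(s,TS,(cx+d*np.cos(a),cy+d*np.sin(a),z)))
m=((f[:,:,0]>70)&(f[:,:,1]<.45*f[:,:,0])&(f[:,:,2]<.45*f[:,:,0])).astype(np.uint8)
n,l,st,ce=cv2.connectedComponentsWithStats(m)
for i in range(1,n):
  if st[i,4]>30: print(st[i],ce[i])
E
```

```text
0.055 -0.09 (np.float64(334.8070202901162), np.float64(176.59639423333994))
0.055 0 (np.float64(360.69047226250365), np.float64(168.07709524170016))
0.055 0.09 (np.float64(385.5489867412578), np.float64(159.89514495321322))
0.09 -0.09 (np.float64(334.8304256538323), np.float64(166.9283009154087))
0.09 0 (np.float64(361.07412911887366), np.float64(158.4882782626546))
0.09 0.09 (np.float64(386.2644373610346), np.float64(150.3870294249322))
[468 126  17  10 131] [476.         130.80916031]
[337 162  40  17 217] [351.9078341  170.97235023]
[165 190  60  47 811] [194.36128237 212.14426634]
```

Firm contact at the home height. I'll press a little more, then retreat and look.

Call:
carry_out(targets=[255,0,0,-0.5,0,255,0,0,0,0,255,0,0,0,0,255,0,0,30,0,255,0,0,45,0,255,0,0,45,0,255,0,0,45,0,255,0,0,0,0])

```text
t: 15.6
eef_pos: [0.5044, 0.1758, 0.1966]
tool_rot: [0.006, -0.625, 0.781, -0.001]
contact_force: [1.3, 0.4, 0.1]
gripper_width: -0.001
grasp_force: 0.0
```

```bash
python3 - <<'E'
from h import *
c,T=grab('wrist'); w=c['frame'][0:300,170:470,::-1]
s,_=grab('scene'); t=s['frame'][120:225,300:440,::-1]
a=np.zeros((600,800,3),np.uint8); a[:300,:400]=cv2.resize(w,(400,300)); a[:300,400:]=0
a[165:600,400:800]=cv2.resize(t,(400,435)) if 0 else 0
a=np.hstack([cv2.resize(w,(400,400)),cv2.resize(t,(400,300),interpolation=cv2.INTER_CUBIC).repeat(1,0) if 0 else np.vstack([cv2.resize(t,(400,300),interpolation=cv2.INTER_CUBIC),np.zeros((100,400,3),np.uint8)])])
cv2.imwrite('pics/p7.png',a)
E
```

```text
(no output)
```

View pics/p7.png

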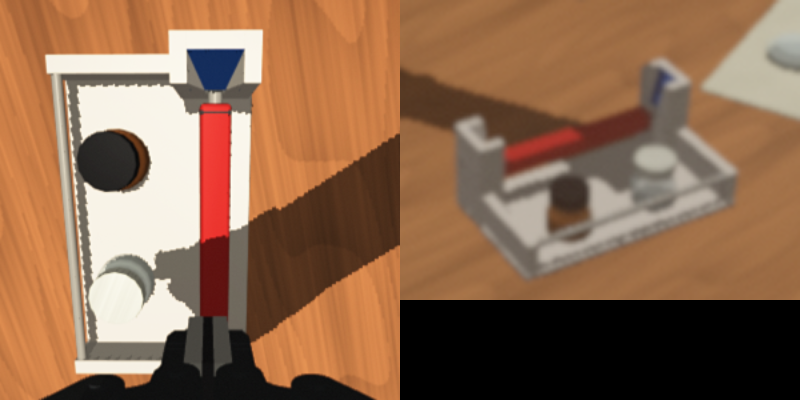

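```bash
python3 -c "
from station import bot; print(bot.hand_in())"
```

```text
the job is handed in; nothing more can be done
None
```

The red guard rail is in the rack, pressed home and level: firm contact came at the home height, and I saw the pin under its guide at the -y end but judged the +y end from the rail being level. The jars still stand in place, the rest of the glassware was never approached, and the job was handed in after about 16 s of the 40 s limit.

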